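# Roll down the facing strip on the worn shogi board

### The arm

A 6-joint arm with a two-finger parallel gripper is mounted at the origin on the work surface. World frame = base frame: x ahead of the robot, y to its left, z up, the work surface at z = 0. Lengths are in m, angles in degrees, forces in N, time in s.
With the tool pointing down it reaches from about 0.35 to 0.975 m from the base axis. Payload 4.9 kg.
Tool frame: the origin (TCP) lies at the very end of the fingers, on their centre line; the grasp point (between the pads) lies 19 mm behind it; z points along the fingers, y is the line along which they close (so a half turn about z gives the same grasp; the last joint's range is limited). The gripper opens to 85 mm and grips with 20 to 120 N. Pads are 22 mm wide; open, the fingers measure 114 mm over their backs; the gripper's body (76 mm by 85 mm) begins 54 mm behind the grasp point. The pads swing forward as they close: fully open they stand 13 mm farther back than shut.
Start: joints at [58.213, 3.019, 92.412, -0, 84.569, -6.818], TCP at [0.264, 0.567, 0.231] pointing down, gripper open.
Joint ranges: [-172.51, 172.51], [-57.92, 126.97], [3.15, 148.05], [-58.71, 238.71], [5.1, 150.11], [-179.66, 179.66]. Speed limits (degrees/s): [147.25, 147.25, 180, 180, 180, 180].

### API

Orientations are given as a 3x3 rotation matrix whose columns are the frame's x, y, z axes.
In Python, from rig import env gives the robot as it stands. The module is installed in compiled form; this text tells all that it offers.
- The arm moves only by the shell command python3 -m handwheel 'ROWS' [FORCE]. ROWS is JSON, one flat list of numbers, 5 for each row, row after row: the shift along the world's x, y, z in cm, then the turn about the world's z in degrees, then the finger opening in cm, from 0 to 8.54. A call has 1 to 5 rows; each row is the pose to reach, as a shift and turn from the pose commanded when the call began; what a row does not reach only later rows make up. A row lasts 1/10 s, in which the tool goes at most 50 mm and 8.59 degrees, less where a joint would pass 70% of its speed; a pose out of reach is approached as far as the arm can. A call with a gripper value outside its range is refused whole. The fingers move at their own pace and stop on an object; FORCE is the grip in N (left out, the last holds). Time passes only in rows, so rows that repeat a pose let the fingers close. It gives the time, the measured TCP pose, the force, the opening and the grip force at its end, in the units of the state.
- env.sense(): the state, without advancing time (a new reading comes with each control period).
- env.snapshot(name): name is "scene" or "top" or "wrist"; returns (picture, depth): 400x640x3 uint8, red, green, blue; 400x640 float32, m along the optical axis (not along the pixel's ray), 0 where there is no reading.
- env.camera_params(name): a dict with "fov_y" (degrees; the focal length in pixels is half the picture's height over the tangent of half this angle, whatever the lens; pixels are square), "cx", "cy" (the principal point, pixels), "view" (4x4, takes a point from world to camera coordinates); the wrist camera has in their place "mount" (4x4, takes a point from camera to tool coordinates, whose origin is the TCP and whose axes are the flange's). Camera axes: x right, y down, z forward; pixel columns grow to the right and rows downward; lengths in m; the calibration is good to about 2 mm. The wrist camera is an equidistant fisheye: a pixel r from the principal point sees the ray r / f radians off the axis. A picture is of the moment at which its call begins: read the wrist's pose just before it. camera_params takes no time and is no camera call.
- env.sign_off(): hands the job in; it is judged then, once.
The state is a dict: "time_s": time; "qpos": joint angles; "qd": joint speeds; "effort": joint torques, N m; "eef_pos": TCP position; "orientation": TCP orientation; "wrist_force": force on the tool from outside, world axes, zero at the start; "ft_torque": the same for the moment, N m; "grip_width": finger opening in m; "grip_force": force on a finger pad.
Only numpy, scipy, OpenCV 4.12 (cv2) and the standard library are available. Lean on these libraries where they do the work, as an engineer would, in place of code of your own. Each camera call takes 0.05 s, during which the arm holds its last target. There are 200 camera calls.

### The job

Take the hand roller from its rest and roll down the new facing strip on the shogi board, starting from the end that is already stuck and working to the free end with firm, steady pressure (about 12 N, never more than 25 N), without lifting the roller until every length lies fully home. Press the strip only with the roller, then hang the roller back in its rest and let go, leaving everything else where it is.

Things in the scene. Friction and masses are not known exactly. Their poses are not given: they have to be found in the camera images.
- board: Worn kaya shogi board, 364 (x) x 333 (y) mm, fixed. Origin: centre of its underside; x points away from the robot's side, z up. Unworn face 60 mm above the origin. A strip of new pale wood 50 mm wide lies in a shallow rebate along board y, centre line at board x = -90 mm. The board is worn to a smooth hollow there: home, the lengths follow it, 0 to 3 mm below the unworn face, by unknown amounts.
- strip_stuck (a point): Middle of the top of the part of the strip that is already stuck down: 36 mm along the strip (board y = +42 to +78 mm), 50 mm wide, rigid, level with the board's unworn face. Axes as the board's; the strip runs from here in the direction of board -y. After it come five lengths, each 24 mm along the strip, standing 2.5 to 4 mm proud on their glue.
- strip_free (a point): Free end of the strip, on its centre line at the outer edge of length 5 (board y = -78 mm), at the height of the unworn face. Axes as the board's. The board's plain face goes on beyond it.
- roller: Hand roller, loose, 0.36 to 0.54 kg, starts hanging in its rest. Origin: on the axle at the middle of the wheel; y is the axle, z points up to the handle, it rolls along x. Dark rubber wheel 40 mm in diameter, 44 mm wide, turning freely in a steel yoke 58 mm wide; above it a wooden palm grip, a block 30 mm (x) x 100 mm (y) x 38 mm (z), underside 30 mm and top 68 mm above the origin.
- grip (a point): Centre of the roller's wooden grip block, 49 mm above the axle. Axes as the roller's. Grasp here from above, across the 30 mm (fingers closing along the roller's x).
- rest: Walnut rest on the table, fixed, foot 90 (x) x 120 (y) mm. Origin: centre of its underside, z up. Two cheeks 16 mm thick, middles at y = +-43 mm, 62 mm high: the grip's ends lie on them between lips 10 mm higher and 38 mm apart in x. Cheeks' inner faces 70 mm apart. Roller home: axle 32 mm above this origin, its y along this y either way round. Lift it 25 mm to clear the lips.
- len1 (a joint): Height (m) of length 1 of the strip above the place where it lies home: 0 = fully home. Middle at board x = -90 mm, y = +30 mm (length 1 is next to the stuck end, 5 at the free end). Starts at 0.0025 to 0.004. The glue yields only above about 5.5 N of downward force and then gives slowly, about 2.5 mm/s for each further newton; it does not spring back.
- len2 (a joint): Height (m) of length 2 of the strip above the place where it lies home: 0 = fully home. Middle at board x = -90 mm, y = +6 mm (length 1 is next to the stuck end, 5 at the free end). Starts at 0.0025 to 0.004. The glue yields only above about 5.5 N of downward force and then gives slowly, about 2.5 mm/s for each further newton; it does not spring back.
- len3 (a joint): Height (m) of length 3 of the strip above the place where it lies home: 0 = fully home. Middle at board x = -90 mm, y = -18 mm (length 1 is next to the stuck end, 5 at the free end). Starts at 0.0025 to 0.004. The glue yields only above about 5.5 N of downward force and then gives slowly, about 2.5 mm/s for each further newton; it does not spring back.
- len4 (a joint): Height (m) of length 4 of the strip above the place where it lies home: 0 = fully home. Middle at board x = -90 mm, y = -42 mm (length 1 is next to the stuck end, 5 at the free end). Starts at 0.0025 to 0.004. The glue yields only above about 5.5 N of downward force and then gives slowly, about 2.5 mm/s for each further newton; it does not spring back.
- len5 (a joint): Height (m) of length 5 of the strip above the place where it lies home: 0 = fully home. Middle at board x = -90 mm, y = -66 mm (length 1 is next to the stuck end, 5 at the free end). Starts at 0.0025 to 0.004. The glue yields only above about 5.5 N of downward force and then gives slowly, about 2.5 mm/s for each further newton; it does not spring back.
- stand: Walnut captured-piece stand on the board's far side: 105 mm square top, 60 mm tall, three wooden pieces fixed on it. Origin: centre of its underside. A bystander.
- burner: Lidded iron incense burner on the board, 86 mm across, 87 mm tall with its brass knob. Origin: centre of its underside. A bystander.
- cup: White porcelain sake cup on the board, 54 mm across, 45 mm tall. Origin: centre of its underside. A bystander; its centre stands 105 to 135 mm behind the strip's centre line.
- piecebox: Lidded wooden box for the game pieces, 106 mm square, 56 mm tall, on the table on the other side of the board from the roller's rest. Origin: centre of its underside. A bystander.
- gluejar: Small white jar with a steel lid, 60 mm across, 75 mm tall, on the table. Origin: centre of its underside. A bystander.
- offcuts: Stack of three offcuts of the strip, 160 x 50 x 15 mm in all, on the table. Origin: centre of its underside. A bystander.
- brush: Flat glue brush with a dark wooden handle, 170 mm long, lying on the table. Origin: centre of its underside. A bystander.
There are look-alikes about, which are no part of the job. Of the things like the roller, leave any that is red; of the rest the smaller one is meant. What is shaped like the rest but green is not meant.

How it is judged:
By the outcome, as a careful person would: the job done as asked, in the order asked, and still so for the second after the job is handed in, with the robot touching nothing.
It also fails if it takes over 72 s, if anything falls off the work surface, if the arm or the gripper's body presses on something with over 40 N, if the wrist force passes 120 N, or if a joint passes its speed limit or range.

## Working session

There is one attempt and no reset: what is moved stays moved. The work goes in short steps, Python scripts to look and compute and a shell command to move; the robot and the scene stay as the last step left them, time stands still between calls to the robot, and variables do not carry over. Pictures are saved under pics/ and viewed, at most 10 in all, crops included, and the job is handed in when it is done.

```bash
mkdir -p pics; cat > h.py <<'E'
import numpy as np, cv2
from rig import env
def snap(n,f):
    p,d=env.snapshot(n); cv2.imwrite('pics/%s.png'%f,p[:,:,::-1]); np.savez('pics/%s.npz'%f,p=p,d=d); return p,d
def world(n,d):
    c=env.camera_params(n); f=200/np.tan(np.radians(c['fov_y'])/2)
    v,u=np.mgrid[0:400,0:640]
    P=np.stack([(u-c['cx'])/f*d,(v-c['cy'])/f*d,d,np.ones_like(d)],-1)
    W=P@np.linalg.inv(c['view']).T
    return W[...,:3]
E
python3 - <<'E'
from h import *
snap('scene','s0'); snap('top','t0')
for n in('scene','top'): print(env.camera_params(n))
s=env.sense(); print(s['time_s'],s['eef_pos'],s['orientation'],s['wrist_force'],s['grip_width'])
E
```

```text
{'fov_y': 52.29289632319984, 'cx': 323.68548718639926, 'cy': 198.9628905104198, 'view': array([[-0.16428562,  0.98640855, -0.00290108, -0.05326559],
       [ 0.59833383,  0.097313  , -0.79531554, -0.28158762],
       [-0.78422373, -0.13239472, -0.60618873,  1.774864  ],
       [ 0.        ,  0.        ,  0.        ,  1.        ]])}
{'fov_y': 45.63901335313462, 'cx': 317.83243512416146, 'cy': 208.09673189429938, 'view': array([[-0.01714407, -0.9997932 ,  0.01093834,  0.12625409],
       [-0.99816219,  0.01647809, -0.05831558,  0.53680694],
       [ 0.05812328, -0.011918  , -0.99823827,  1.65236357],
       [ 0.        ,  0.        ,  0.        ,  1.        ]])}
0.1 [0.26352523 0.56608187 0.23018085] [[-9.06523013e-01  4.22155170e-01 -1.01974350e-03]
 [ 4.22156334e-01  9.06521590e-01 -1.62362291e-03]
 [ 2.38998697e-04 -1.90234271e-03 -9.99998162e-01]] [0.63253754 0.37217359 0.26845682] 0.08559649006495089
```

View pics/s0.png

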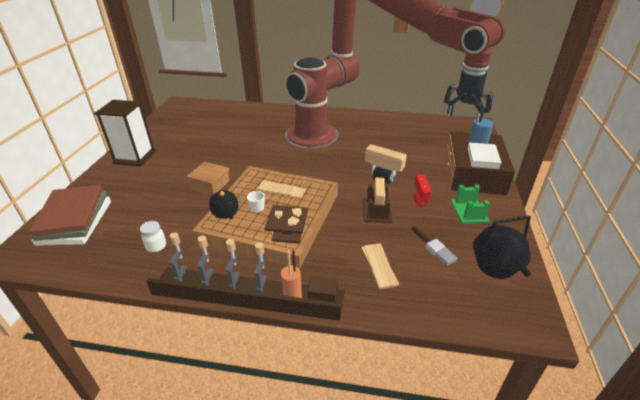

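View pics/t0.png

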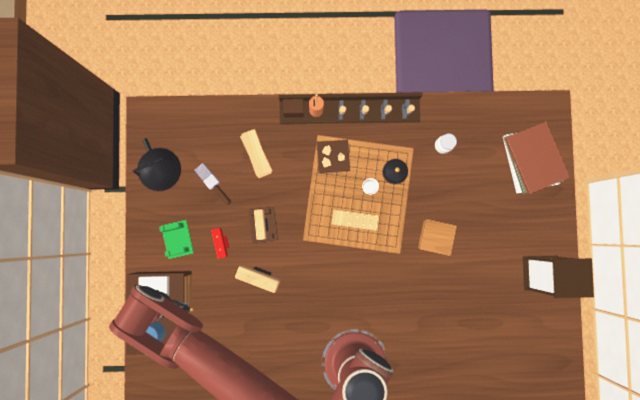

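Roller candidates in the top view are the one in the walnut rest (262,225), a loose, larger one at (257,279), and a red one at (220,243). The rests are walnut (263,225) and green (176,239). I choose the roller in the walnut rest and will check it in a crop with measurements.

```bash
python3 - <<'E'
from h import *
z=np.load('pics/t0.npz'); p,d=z['p'],z['d']; W=world('top',d)
a=cv2.resize(p[195:305,230:310],None,fx=5,fy=5,interpolation=cv2.INTER_CUBIC)
b=cv2.resize(p[195:250,310:410],None,fx=4,fy=5,interpolation=cv2.INTER_CUBIC)
o=np.zeros((550,800,3),np.uint8); o[:,:400]=a; o[:275,400:]=b
cv2.imwrite('pics/c1.png',o[:,:,::-1])
def rect(name,box,lo,hi,extra=None):
    u0,u1,v0,v1=box; w=W[v0:v1,u0:u1].reshape(-1,3); c=p[v0:v1,u0:u1].reshape(-1,3).astype(int)
    m=(w[:,2]>lo)&(w[:,2]<hi)
    if extra is not None: m&=extra(c)
    q=w[m]; r=cv2.minAreaRect((q[:,:2]*1000).astype(np.float32))
    print(name,m.sum(),np.round(np.median(q,0),4),r, 'z',np.round(np.percentile(q[:,2],[5,95]),4))
rect('table',(280,300,180,200),-1,1)
rect('grip',(240,285,200,250),.088,.115)
rect('rest',(240,285,200,250),.01,.088)
rect('gripbig',(225,290,260,300),.03,.2)
rect('board',(295,420,130,255),.03,.2)
rect('strip',(325,385,205,232),.03,.2,lambda c:(c[:,2]>115)&(c[:,0]>200))
for u in range(322,392,3):
    print(u,np.round(W[212:229:4,u,2]*1000,1), p[220,u])
E
```

```text
table 396 [6.085e-01 2.151e-01 4.000e-04] ((607.3457641601562, 216.528076171875), (68.16584014892578, 68.98314666748047), 89.2114028930664) z [-0.0062  0.0066]
grip 276 [0.4826 0.314  0.0997] ((482.655029296875, 314.4553527832031), (98.93921661376953, 31.259273529052734), 4.734200954437256) z [0.0937 0.1056]
rest 320 [0.4806 0.2969 0.0186] ((480.5350646972656, 324.87542724609375), (149.79049682617188, 146.3003387451172), 73.5956802368164) z [0.0103 0.0769]
gripbig 683 [0.3085 0.3196 0.1226] ((307.1305847167969, 320.7309265136719), (140.849365234375, 49.86565399169922), 68.1054458618164) z [0.0451 0.1299]
board 10273 [ 0.5805 -0.0196  0.0615] ((578.1087036132812, -52.28385925292969), (398.8700866699219, 365.3952331542969), 81.23487091064453) z [0.0546 0.1259]
strip 699 [ 0.4945 -0.0079  0.0618] ((494.7605895996094, -7.6709747314453125), (157.1185760498047, 52.338436126708984), 81.12112426757812) z [0.054  0.0679]
322 [60.2 59.7 64.8 55.6 60.9] [229 163  97]
325 [55.9 59.4 63.2 61.9 61.6] [222 155  92]
328 [63.6 54.6 56.8 62.7 64.6] [217 150  88]
331 [66.2 58.9 63.2 58.7 65.5] [216 153
[... 205 characters left out ...]
 62.1 65. ] [244 216 151]
349 [59.  53.4 54.3 67.5 62.8] [241 205 144]
352 [55.8 67.2 61.9 66.1 47.1] [242 208 145]
355 [56.6 63.  62.9 63.2 48.3] [243 212 149]
358 [58.5 59.7 58.8 62.1 50.3] [243 214 149]
361 [56.8 59.8 64.6 62.6 58.5] [244 215 150]
364 [58.6 64.1 60.5 58.  68.8] [244 216 151]
367 [58.6 57.  60.  59.4 66.1] [244 217 153]
370 [63.9 59.1 56.9 62.2 53.6] [238 198 136]
373 [56.  70.  59.2 62.5 66.1] [244 215 151]
376 [62.8 58.8 63.6 65.5 61.1] [245 217 153]
379 [67.  57.1 62.  63.1 64.2] [179 123  77]
382 [64.5 57.1 65.5 60.9 59.3] [205 140  82]
385 [70.  53.5 62.2 66.2 56.6] [212 143  85]
388 [60.7 58.4 69.7 59.7 64.5] [218 150  89]
391 [69.9 53.5 63.2 61.  62.9] [220 153  91]
```

View pics/c1.png

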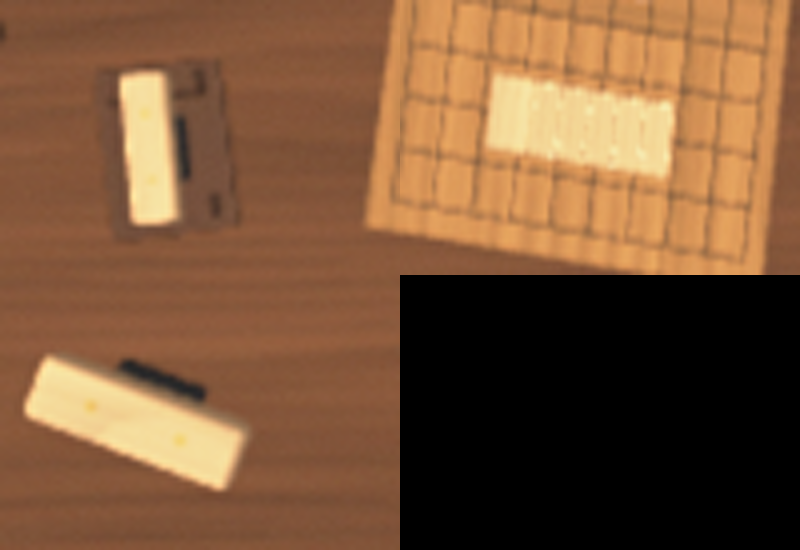

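The crop confirms it. The roller in the walnut rest has a grip of 99×31 mm with its top at 0.100 m, matching the description. The other pale one is 140×50 mm, so it is the bigger look-alike. The strip is at yaw about -8.9°, and its darker-edged stuck end is at the left (+y). I'll move above the grip.

```bash
python3 -m handwheel '[21.9,-25.2,0,29.7,8.5, 21.9,-25.2,0,29.7,8.5, 21.9,-25.2,0,29.7,8.5, 21.9,-25.2,0,29.7,8.5, 21.9,-25.2,0,29.7,8.5]' 40
python3 -m handwheel '[0,0,0,0,8.5, 0,0,0,0,8.5]'
python3 - <<'E'
from h import *
print(env.sense()['eef_pos'],env.sense()['orientation'])
E
```

```text
time_s: 0.6
eef_pos: [0.4233, 0.3823, 0.2308]
orientation: [[-0.996, -0.085, -0.001], [-0.085, 0.996, -0.0], [0.001, -0.0, -1.0]]
wrist_force: [0.3, 1.7, 0.2]
grip_width: 0.085
grip_force: 0.0
time_s: 0.8
eef_pos: [0.4231, 0.3831, 0.2308]
orientation: [[-0.997, -0.08, -0.001], [-0.08, 0.997, -0.0], [0.001, -0.0, -1.0]]
wrist_force: [-0.3, 0.9, -0.1]
grip_width: 0.0852
grip_force: 0.0
[0.4230688  0.38307897 0.23080966] [[-9.96805064e-01 -7.98653687e-02 -1.08948127e-03]
 [-7.98653003e-02  9.96805659e-01 -1.06276251e-04]
 [ 1.09448889e-03 -1.89249566e-05 -9.99999401e-01]]
```

```bash
python3 -m handwheel '[3,-3.4,-2,0,8.5, 5.97,-6.86,-5,0,8.5, 5.97,-6.86,-6,0,8.5, 5.97,-6.86,-6,0,8.5, 5.97,-6.86,-6,0,8.5]'
cat >> h.py <<'E'
def wristworld(d,s):
    # returns world points for every pixel of the fisheye
    c=env.camera_params('wrist'); f=200/np.tan(np.radians(c['fov_y'])/2)
    v,u=np.mgrid[0:400,0:640]; x=u-c['cx']; y=v-c['cy']; r=np.hypot(x,y)+1e-9; th=r/f
    t=np.tan(np.minimum(th,1.5))
    P=np.stack([x/r*t*d,y/r*t*d,d,np.ones_like(d)],-1)
    T=np.eye(4); T[:3,:3]=s['orientation']; T[:3,3]=s['eef_pos']
    return (P@(T@c['mount']).T)[...,:3]
E
python3 - <<'E'
from h import *
s=env.sense(); c=env.camera_params('wrist'); print(c)
p,d=snap('wrist','w1'); W=wristworld(d,s); np.save('pics/w1W.npy',W)
m=(W[...,2]>.09)&(W[...,2]<.11)&(np.hypot(W[...,0]-.4827,W[...,1]-.3145)<.08)
q=W[m]; print(m.sum(),np.median(q,0),cv2.minAreaRect((q[:,:2]*1000).astype(np.float32)))
E
```

```text
time_s: 1.3
eef_pos: [0.4815, 0.3168, 0.1715]
orientation: [[-0.996, -0.084, -0.001], [-0.084, 0.996, 0.0], [0.001, 0.0, -1.0]]
wrist_force: [-1.0, 0.6, -0.5]
grip_width: 0.085
grip_force: 0.0
{'fov_y': 65.70646984690485, 'cx': 323.2168025268024, 'cy': 198.6666937894673, 'mount': array([[-6.77646875e-04, -9.49824053e-01, -3.12783965e-01,
         8.05414429e-02],
       [ 9.99999675e-01, -5.06672429e-04, -6.27899815e-04,
         4.57817782e-04],
       [ 4.37915335e-04, -3.12784289e-01,  9.49824087e-01,
        -1.42672763e-01],
       [ 0.00000000e+00,  0.00000000e+00,  0.00000000e+00,
         1.00000000e+00]])}
4918 [0.47787043 0.3149905  0.09986681] ((484.494873046875, 315.1932067871094), (99.57405090332031, 30.539377212524414), 4.9364333152771)
```

View pics/w1.png

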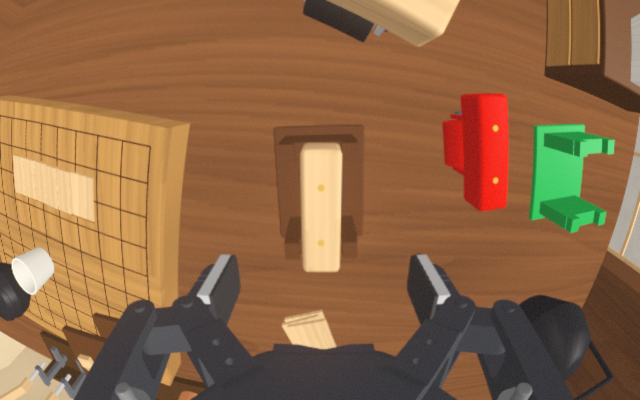

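The wrist view shows our roller in the walnut rest at (321,207), with the red roller (485,150) and the green rest (565,175) well clear. The wrist and top measurements agree within 2 mm. I'll descend and grasp.

```bash
python3 -m handwheel '[0.15,0.05,-4,0.2,8.5, 0.15,0.05,-7,0.2,8.5, 0.15,0.05,-9,0.2,8.5, 0.15,0.05,-10.5,0.2,8.5, 0.15,0.05,-11.0,0.2,8.5]'
python3 -m handwheel '[0,0,0,0,5, 0,0,0,0,4, 0,0,0,0,3.6, 0,0,0,0,3.4, 0,0,0,0,3.2]' 40
python3 -m handwheel '[0,0,0,0,2, 0,0,0,0,2, 0,0,0,0,2, 0,0,0,0,2]' 40
```

```text
time_s: 1.85
eef_pos: [0.4831, 0.3166, 0.0606]
orientation: [[-0.996, -0.087, -0.001], [-0.087, 0.996, -0.0], [0.001, -0.0, -1.0]]
wrist_force: [0.3, -1.0, -0.1]
grip_width: 0.0851
grip_force: 0.0
time_s: 2.35
eef_pos: [0.4844, 0.316, 0.062]
orientation: [[-0.996, -0.086, 0.001], [-0.086, 0.996, 0.0], [-0.001, 0.0, -1.0]]
wrist_force: [0.5, -0.8, -0.1]
grip_width: 0.032
grip_force: 0.0
time_s: 2.75
eef_pos: [0.4845, 0.3158, 0.0621]
orientation: [[-0.996, -0.086, 0.001], [-0.086, 0.996, -0.0], [-0.001, -0.0, -1.0]]
wrist_force: [-1.3, -1.9, 6.0]
grip_width: 0.0292
grip_force: 40.9
```

```bash
python3 -m handwheel '[0,0,0,0,2, 0,0,1,0,2, 0,0,3,0,2, 0,0,6,0,2, 0,0,10,0,2]' 80
python3 -m handwheel '[0.5,-4,1,-2,2, 1,-8,1,-5,2, 1.5,-12,1,-9,2, 1.95,-16,1,-13.8,2, 1.95,-17,1,-13.8,2]'
python3 -m handwheel '[0,0,0,0,2, 0,0,0,0,2, 0,0,0,0,2]'
python3 - <<'E'
from h import *
s=env.sense(); p,d=snap('wrist','w2'); W=wristworld(d,s); print(s['eef_pos'],np.degrees(np.arctan2(*s['orientation'][:2,1][::-1])))
# roller grip
m=(W[...,2]>.18)&(W[...,2]<.225)&(np.hypot(W[...,0]-s['eef_pos'][0],W[...,1]-s['eef_pos'][1])<.07)
q=W[m]; print('grip',m.sum(),np.median(q[:,2]),cv2.minAreaRect((q[:,:2]*1000).astype(np.float32)) if m.sum()>5 else '')
c=p.astype(int); st=(W[...,2]>.05)&(W[...,2]<.075)&(np.hypot(W[...,0]-.495,W[...,1]+.008)<.11)&(c[...,2]>105)&(c[...,0]>190)
np.save('pics/w2W.npy',W); cv2.imwrite('pics/w2m.png',st*255)
q=W[st]; print('strip',st.sum(),np.median(q,0),cv2.minAreaRect((q[:,:2]*1000).astype(np.float32)))
E
```

```text
time_s: 3.25
eef_pos: [0.4811, 0.3149, 0.1582]
orientation: [[-0.996, -0.086, -0.008], [-0.086, 0.996, -0.003], [0.008, -0.002, -1.0]]
wrist_force: [0.1, 0.2, -4.3]
grip_width: 0.0293
grip_force: 79.3
time_s: 3.75
eef_pos: [0.5025, 0.1428, 0.1698]
orientation: [[-0.987, 0.159, -0.003], [0.159, 0.987, -0.001], [0.003, -0.002, -1.0]]
wrist_force: [-1.0, -0.1, -3.9]
grip_width: 0.0289
grip_force: 80.9
time_s: 4.05
eef_pos: [0.503, 0.147, 0.1709]
orientation: [[-0.988, 0.152, -0.001], [0.152, 0.988, 0.001], [0.001, 0.0, -1.0]]
wrist_force: [0.5, 0.0, -4.5]
grip_width: 0.0292
grip_force: 80.9
[0.50296113 0.14704693 0.1708636 ] 81.23497328337383
grip 17321 0.20867139770409165 ((499.7389221191406, 148.60279846191406), (83.14450073242188, 83.64444732666016), 37.87873077392578)
strip 6851 [0.49563997 0.00663529 0.06126322] ((536.8385620117188, -11.042320251464844), (155.84939575195312, 135.2109832763672), 81.27815246582031)[ WARN:0@0.723] global loadsave.cpp:1063 imwrite_ Unsupported depth image for selected encoder is fallbacked to CV_8U.
```

View pics/w2.png

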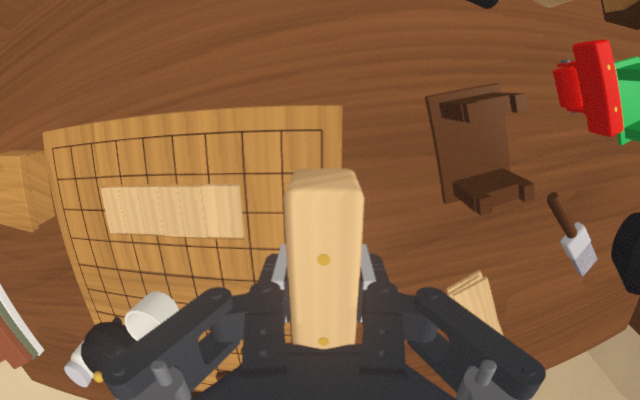

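The roller is held squarely (grip at (322,255)). The strip is visible at (172,211) with its stuck end at the right, and the rest is empty at (480,150). I'll refine both measurements with connected components.

```bash
cat > meas.py <<'E'
from h import *
def comp(m,uv):
    n,l=cv2.connectedComponents(m.astype(np.uint8)); return l==l[uv[1],uv[0]]
def strip(p,W,uv):
    c=p.astype(int); m=(W[...,2]>.05)&(W[...,2]<.075)&(c[...,2]/c[...,0].clip(1)>.55)
    m=cv2.morphologyEx(m.astype(np.uint8),cv2.MORPH_OPEN,np.ones((3,3)))
    m=comp(m,uv); q=W[m]; return m.sum(),q.mean(0),cv2.minAreaRect((q[:,:2]*1000).astype(np.float32))
E
python3 - <<'E'
from meas import *
z=np.load('pics/w2.npz'); p=z['p']; W=np.load('pics/w2W.npy')
print(p[210,170],p[150,170],p[210,230]); print('strip',strip(p,W,(170,212)))
c=p.astype(int); m=(W[...,2]>.202)&(W[...,2]<.216)&(c[...,0]-c[...,2]>40); m=comp(m,(322,230)); q=W[m]
print('grip',m.sum(),q.mean(0),np.percentile(q[:,2],[5,50,95]),cv2.minAreaRect((q[:,:2]*1000).astype(np.float32)))
z=np.load('pics/w1.npz')
m=(W[...,2]>.055)&(W[...,2]<.085)&(np.hypot(W[...,0]-.483,W[...,1]-.315)<.09)
q=W[m];print('rest cheeks',m.sum(),cv2.minAreaRect((q[:,:2]*1000).astype(np.float32)))
E
```

```text
[219 180 129] [182 130  71] [219 181 129]
strip (np.int64(6588), array([0.49517843, 0.00366613, 0.06125738]), ((495.5724182128906, -4.7744598388671875), (155.73333740234375, 51.401947021484375), 81.29033660888672))
grip 11713 [0.48507908 0.1501662  0.20838036] [0.20614638 0.2086086  0.20959808] ((492.29193115234375, 149.12754821777344), (30.755935668945312, 78.70264434814453), 81.54405975341797)
rest cheeks 2596 ((486.07257080078125, 313.17431640625), (103.42655181884766, 66.29086303710938), 6.419425010681152)
```

The roller axle is within 0.5 mm of under the TCP. The strip centre is about (0.4953, -0.006) at direction 81.2°, and the wrist and top cameras agree laterally to under 1 mm. Next I'll move over the stuck part (board y = +60).

```bash
python3 -m handwheel '[0.1,-4,0,0,2, 0.15,-8,-1,0,2, 0.15,-9.4,-3,0,2, 0.15,-9.4,-4.5,0,2, 0.15,-9.4,-5,0,2]'
python3 -m handwheel '[0,0,0,0,2, 0,0,0,0,2]'
python3 -m handwheel '[0,0,-0.3,0,2, 0,0,-0.5,0,2, 0,0,-0.7,0,2, 0,0,-0.7,0,2]'
```

```text
time_s: 4.6
eef_pos: [0.5034, 0.0528, 0.1189]
orientation: [[-0.988, 0.154, -0.004], [0.154, 0.988, 0.001], [0.004, 0.0, -1.0]]
wrist_force: [-0.3, 0.8, -4.5]
grip_width: 0.0292
grip_force: 82.0
time_s: 4.8
eef_pos: [0.5053, 0.0529, 0.1219]
orientation: [[-0.988, 0.152, 0.001], [0.152, 0.988, 0.0], [-0.001, 0.0, -1.0]]
wrist_force: [-0.5, -0.3, -3.6]
grip_width: 0.0294
grip_force: 82.0
time_s: 5.2
eef_pos: [0.5047, 0.0519, 0.1141]
orientation: [[-0.988, 0.154, -0.0], [0.154, 0.988, 0.0], [0.0, -0.0, -1.0]]
wrist_force: [0.9, 0.1, -3.8]
grip_width: 0.029
grip_force: 82.0
```

```bash
python3 -m handwheel '[0,0,-0.1,0,2, 0,0,-0.2,0,2, 0,0,-0.2,0,2]' | grep -E 'eef|wrist'
for i in 1 2 3; do python3 - <<'E'
from h import *
E
done; python3 -m handwheel '[0,0,-0.05,0,2, 0,0,-0.1,0,2, 0,0,-0.1,0,2]' | grep -E 'eef|wrist'
```

```text
eef_pos: [0.5048, 0.0518, 0.1121]
wrist_force: [0.8, -0.1, -4.4]
eef_pos: [0.5049, 0.0519, 0.1113]
wrist_force: [-0.2, -1.7, -4.8]
```

```bash
python3 -m handwheel '[0,0,-0.05,0,2, 0,0,-0.05,0,2]' | grep -E 'eef|wrist';python3 -m handwheel '[0,0,-0.05,0,2, 0,0,-0.05,0,2]' | grep -E 'eef|wrist'
```

```text
eef_pos: [0.5049, 0.0519, 0.1108]
wrist_force: [-0.6, 1.1, -3.7]
eef_pos: [0.5049, 0.0519, 0.1102]
wrist_force: [0.4, -0.1, -4.6]
```

```bash
python3 -m handwheel '[0,0,-0.05,0,2, 0,0,-0.05,0,2]' | grep -E 'eef|wrist'
```

```text
eef_pos: [0.505, 0.0518, 0.1102]
wrist_force: [-0.5, -0.0, -1.4]
```

```bash
python3 -m handwheel '[0,0,-0.05,0,2, 0,0,-0.05,0,2]' | grep -E 'eef|wrist'; python3 -m handwheel '[0,0,-0.05,0,2, 0,0,-0.05,0,2]' | grep -E 'eef|wrist'
```

```text
eef_pos: [0.5051, 0.0519, 0.1101]
wrist_force: [-3.2, 0.9, 2.6]
eef_pos: [0.5052, 0.0519, 0.1101]
wrist_force: [-5.6, 0.7, 5.9]
```

Contact stiffness is about 8 N/mm and the normal force is now about 10 N. I'll begin rolling toward the free end in 6 mm calls, watching the force.

```bash
python3 -m handwheel '[-0.05,-0.15,-0.02,0,2, -0.09,-0.3,-0.02,0,2, -0.12,-0.45,-0.02,0,2, -0.14,-0.59,-0.02,0,2]' | grep -E 'eef|wrist'
```

```text
eef_pos: [0.5042, 0.0461, 0.1101]
wrist_force: [-4.2, 1.0, 5.3]
```

```bash
python3 -m handwheel '[-0.02,-0.15,0,0,2, -0.05,-0.3,0,0,2, -0.07,-0.45,0,0,2, -0.09,-0.59,0,0,2]' | grep -E 'eef|wrist'
```

```text
eef_pos: [0.5035, 0.041, 0.1101]
wrist_force: [-3.6, 2.9, 5.0]
```

```bash
python3 -m handwheel '[-0.03,-0.15,-0.02,0,2, -0.06,-0.3,-0.02,0,2, -0.08,-0.45,-0.02,0,2, -0.1,-0.59,-0.02,0,2, -0.1,-0.59,-0.02,0,2]' | grep -E 'eef|wrist'
```

```text
eef_pos: [0.5024, 0.034, 0.1099]
wrist_force: [-2.7, -0.4, 5.1]
```

```bash
python3 -m handwheel '[-0.03,-0.15,0,0,2, -0.06,-0.3,0,0,2, -0.08,-0.45,0,0,2, -0.1,-0.59,0,0,2, -0.1,-0.59,0,0,2]' | grep -E 'eef|wrist'
```

```text
eef_pos: [0.5014, 0.028, 0.1097]
wrist_force: [-3.7, -0.6, 4.8]
```

```bash
python3 -m handwheel '[-0.02,-0.15,-0.02,0,2, -0.05,-0.3,-0.04,0,2, -0.07,-0.45,-0.04,0,2, -0.09,-0.59,-0.05,0,2, -0.09,-0.59,-0.05,0,2]' | grep -E 'eef|wrist'; python3 -m handwheel '[-0.02,-0.15,0,0,2, -0.05,-0.3,0,0,2, -0.07,-0.45,0,0,2, -0.09,-0.59,0,0,2, -0.09,-0.59,0,0,2]' | grep -E 'eef|wrist'
```

```text
eef_pos: [0.5006, 0.0225, 0.1095]
wrist_force: [-4.2, 2.3, 6.3]
eef_pos: [0.4997, 0.0169, 0.1093]
wrist_force: [-2.4, 1.9, 5.4]
```

```bash
python3 -m handwheel '[-0.02,-0.15,-0.02,0,2, -0.05,-0.3,-0.03,0,2, -0.07,-0.45,-0.04,0,2, -0.09,-0.59,-0.04,0,2, -0.09,-0.59,-0.04,0,2]' | grep -E 'eef|wrist'
```

```text
eef_pos: [0.4988, 0.0102, 0.109]
wrist_force: [-2.7, 0.1, 6.4]
```

```bash
python3 -m handwheel '[-0.02,-0.15,-0.01,0,2, -0.05,-0.3,-0.02,0,2, -0.07,-0.45,-0.03,0,2, -0.09,-0.59,-0.04,0,2, -0.09,-0.59,-0.04,0,2]' | grep -E 'eef|wrist'; python3 -m handwheel '[-0.02,-0.15,-0.01,0,2, -0.05,-0.3,-0.02,0,2, -0.07,-0.45,-0.02,0,2, -0.09,-0.59,-0.03,0,2, -0.09,-0.59,-0.03,0,2]' | grep -E 'eef|wrist'
```

```text
eef_pos: [0.4979, 0.0042, 0.1088]
wrist_force: [-3.1, 0.3, 6.9]
eef_pos: [0.4969, -0.0017, 0.1085]
wrist_force: [-3.9, 0.3, 6.7]
```

```bash
python3 -m handwheel '[-0.02,-0.15,-0.01,0,2, -0.05,-0.3,-0.02,0,2, -0.07,-0.45,-0.03,0,2, -0.09,-0.59,-0.03,0,2, -0.09,-0.59,-0.03,0,2]' | grep -E 'eef|wrist'
```

```text
eef_pos: [0.4962, -0.0069, 0.1083]
wrist_force: [-3.1, 2.4, 6.9]
```

```bash
python3 -m handwheel '[-0.02,-0.15,0,0,2, -0.05,-0.3,-0.01,0,2, -0.07,-0.45,-0.02,0,2, -0.09,-0.59,-0.03,0,2, -0.09,-0.59,-0.03,0,2]' | grep -E 'eef|wrist'; python3 -m handwheel '[-0.02,-0.15,-0.01,0,2, -0.05,-0.3,-0.01,0,2, -0.07,-0.45,-0.02,0,2, -0.09,-0.59,-0.02,0,2, -0.09,-0.59,-0.02,0,2]' | grep -E 'eef|wrist'
```

```text
eef_pos: [0.4953, -0.0135, 0.108]
wrist_force: [-3.5, 0.2, 6.7]
eef_pos: [0.4943, -0.0194, 0.1078]
wrist_force: [-3.9, 0.5, 7.5]
```

```bash
python3 -m handwheel '[-0.02,-0.15,0,0,2, -0.05,-0.3,-0.01,0,2, -0.07,-0.45,-0.02,0,2, -0.09,-0.59,-0.02,0,2, -0.09,-0.59,-0.02,0,2]' | grep -E 'eef|wrist'
```

```text
eef_pos: [0.4935, -0.025, 0.1077]
wrist_force: [-3.1, 0.8, 7.4]
```

```bash
python3 -m handwheel '[-0.03,-0.15,0,0,2, -0.06,-0.3,0,0,2, -0.08,-0.45,0,0,2, -0.1,-0.59,-0.01,0,2, -0.1,-0.59,-0.01,0,2]' | grep -E 'eef|wrist'; python3 -m handwheel '[-0.03,-0.15,0,0,2, -0.06,-0.3,0,0,2, -0.08,-0.45,0,0,2, -0.1,-0.59,0,0,2, -0.1,-0.59,0,0,2]' | grep -E 'eef|wrist'
```

```text
eef_pos: [0.4926, -0.0305, 0.1076]
wrist_force: [-3.1, 3.2, 7.0]
eef_pos: [0.4916, -0.037, 0.1075]
wrist_force: [-3.1, 0.7, 6.4]
```

```bash
python3 -m handwheel '[-0.03,-0.15,0,0,2, -0.06,-0.3,0,0,2, -0.08,-0.45,0,0,2, -0.1,-0.59,0,0,2, -0.1,-0.59,0,0,2]' | grep -E 'eef|wrist'
```

```text
eef_pos: [0.4907, -0.043, 0.1077]
wrist_force: [-2.8, 0.2, 7.5]
```

```bash
python3 -m handwheel '[-0.03,-0.15,0,0,2, -0.06,-0.3,0,0,2, -0.08,-0.45,0.01,0,2, -0.1,-0.59,0.02,0,2, -0.1,-0.59,0.02,0,2]' | grep -E 'eef|wrist'
```

```text
eef_pos: [0.4898, -0.0484, 0.1079]
wrist_force: [-3.4, 1.8, 7.4]
```

```bash
python3 -m handwheel '[-0.03,-0.15,0,0,2, -0.06,-0.3,0.01,0,2, -0.08,-0.45,0.01,0,2, -0.1,-0.59,0.02,0,2, -0.1,-0.59,0.02,0,2]' | grep -E 'eef|wrist'
```

```text
eef_pos: [0.489, -0.0542, 0.1081]
wrist_force: [-2.4, 2.1, 6.6]
```

```bash
python3 -m handwheel '[-0.03,-0.15,0,0,2, -0.06,-0.3,0,0,2, -0.08,-0.45,0.01,0,2, -0.1,-0.59,0.01,0,2, -0.1,-0.59,0.01,0,2]' | grep -E 'eef|wrist'
```

```text
eef_pos: [0.4879, -0.0607, 0.1083]
wrist_force: [-2.1, 0.3, 7.4]
```

```bash
python3 -m handwheel '[-0.03,-0.15,0,0,2, -0.06,-0.3,0.01,0,2, -0.08,-0.45,0.02,0,2, -0.1,-0.59,0.02,0,2, -0.1,-0.59,0.02,0,2]' | grep -E 'eef|wrist'
```

```text
eef_pos: [0.487, -0.0667, 0.1086]
wrist_force: [-2.4, 1.2, 7.8]
```

```bash
python3 -m handwheel '[-0.03,-0.15,0.01,0,2, -0.06,-0.3,0.01,0,2, -0.08,-0.45,0.02,0,2, -0.1,-0.59,0.03,0,2, -0.1,-0.59,0.03,0,2]' | grep -E 'eef|wrist'
```

```text
eef_pos: [0.4861, -0.0726, 0.1089]
wrist_force: [-2.2, 0.2, 7.5]
```

```bash
python3 -m handwheel '[-0.03,-0.15,0.01,0,2, -0.06,-0.3,0.01,0,2, -0.08,-0.45,0.02,0,2, -0.1,-0.59,0.03,0,2, -0.1,-0.59,0.03,0,2]' | grep -E 'eef|wrist'
```

```text
eef_pos: [0.4852, -0.0781, 0.1092]
wrist_force: [-2.0, 2.6, 7.3]
```

```bash
python3 -m handwheel '[-0.03,-0.15,0.01,0,2, -0.06,-0.3,0.02,0,2, -0.08,-0.45,0.03,0,2, -0.1,-0.59,0.03,0,2, -0.1,-0.59,0.03,0,2]' | grep -E 'eef|wrist|time'
```

```text
time_s: 18.1
eef_pos: [0.4842, -0.0847, 0.11]
wrist_force: [-2.9, 1.0, 9.5]
```

```bash
python3 -m handwheel '[-0.03,-0.15,0.03,0,2, -0.06,-0.3,0.05,0,2, -0.06,-0.3,0.05,0,2]' | grep -E 'eef|wrist|time'
```

```text
time_s: 18.4
eef_pos: [0.4837, -0.0877, 0.1101]
wrist_force: [-1.4, -0.6, 7.1]
```

```bash
python3 -m handwheel '[0,0,0.3,0,2, 0,0,1,0,2, 0,0,3,0,2, 0,0,6,0,2, 0,0,8,0,2]' | grep -E 'eef|wrist|time'
python3 -m handwheel '[0.5,4,0,2,2, 1,8,0,5,2, 1.5,12,0,8,2, 2,16,0,12,2, 2.3,20,0,13.7,2]'| grep -E 'eef|time'
python3 -m handwheel '[0,0,0,0,2, 0,0,0,0,2, 0,0,0,0,2]'
python3 - <<'E'
from h import *
s=env.sense(); p,d=snap('wrist','w3'); W=wristworld(d,s); np.save('pics/w3W.npy',W); print(s['eef_pos'],np.degrees(np.arctan2(*s['orientation'][:2,1][::-1])))
S=(W[...,1]+.006)*.988+(W[...,0]-.4953)*.153; N=(W[...,0]-.4953)*.988-(W[...,1]+.006)*.153
for a,W_,S_,N_ in (('now',W,S,N),):
    for c in (60,30,6,-18,-42,-66):
        m=(abs(S_*1000-c)<9)&(abs(N_*1000)<20); b=(abs(S_*1000-c)<9)&(abs(N_*1000)>30)&(abs(N_*1000)<50)&(W_[...,2]<.07)
        print(a,c,m.sum(),np.round(W_[m][:,2].mean()*1000,2),np.round(W_[b][:,2].mean()*1000,2))
E
```

```text
time_s: 18.9
eef_pos: [0.482, -0.0869, 0.1889]
wrist_force: [0.2, -0.1, -4.7]
time_s: 19.4
eef_pos: [0.5045, 0.1147, 0.1871]
time_s: 19.7
eef_pos: [0.5046, 0.1124, 0.1873]
orientation: [[-0.997, -0.083, -0.001], [-0.083, 0.997, -0.001], [0.001, -0.0, -1.0]]
wrist_force: [0.7, -0.2, -4.5]
grip_width: 0.0291
grip_force: 82.8
[0.50457912 0.11243649 0.1872513 ] 94.78650357483689
now 60 4238 234.94 60.16
now 30 749 59.58 59.76
now 6 691 58.61 59.01
now -18 646 57.78 58.42
now -42 608 57.99 58.57
now -66 568 58.96 59.31
```

View pics/w3.png

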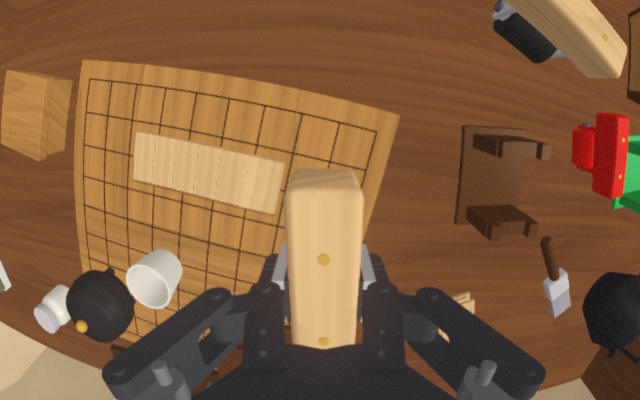

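The strip lies smooth, with lengths at 59.6/58.6/57.8/58.0/59.0 mm following the hollow, and these match the roller's rolling profile. The bystanders look undisturbed, with the cup at (155,280). Now I'll return the roller to the rest.

```bash
python3 -m handwheel '[-0.5,4,0,0.1,2, -1,8,0,0.1,2, -1.5,12,0,0.1,2, -2,16,0,0.1,2, -2,20.3,0,0.1,2]'| grep -E 'eef|time'
python3 -m handwheel '[0,0,0,0,2, 0,0,-3,0,2, 0,0,-5,0,2, 0,0,-6,0,2, 0,0,-6,0,2]'|grep -E 'eef|ori|wrist'
python3 -m handwheel '[0,0,0,0,2, 0,0,0,0,2]'|grep -E 'eef|ori|wrist'
python3 - <<'E'
from h import *
s=env.sense(); p,d=snap('wrist','w4'); W=wristworld(d,s); np.save('pics/w4W.npy',W); print(s['eef_pos'])
E
```

```text
time_s: 20.25
eef_pos: [0.4849, 0.3162, 0.1878]
eef_pos: [0.4841, 0.3145, 0.1257]
orientation: [[-0.996, -0.084, -0.004], [-0.084, 0.996, -0.002], [0.004, -0.002, -1.0]]
wrist_force: [-0.0, -0.1, -4.8]
eef_pos: [0.4861, 0.3163, 0.1297]
orientation: [[-0.996, -0.085, 0.003], [-0.085, 0.996, 0.001], [-0.003, 0.001, -1.0]]
wrist_force: [0.1, -0.3, -4.3]
[0.48613529 0.31625758 0.12966355]
```

View pics/w4.png

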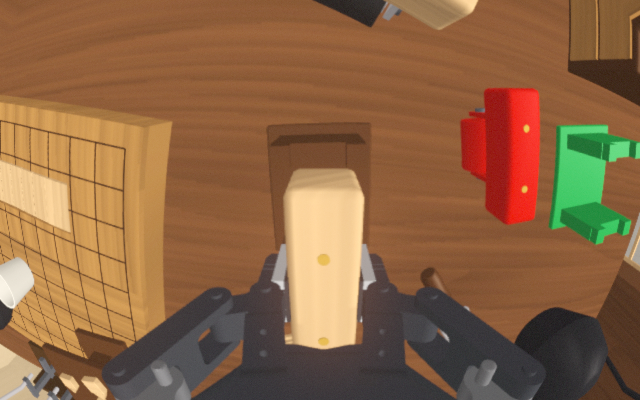

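The roller is centred over the rest (320,250), so I'll lower it gently.

```bash
python3 -m handwheel '[-0.05,0,-1.5,0,2, -0.1,-0.03,-3,0,2, -0.1,-0.03,-4,0,2, -0.1,-0.03,-4.5,0,2, -0.1,-0.03,-4.5,0,2]'|grep -E 'eef|ori|wrist'
python3 -m handwheel '[0,0,-0.4,0,2, 0,0,-0.8,0,2, 0,0,-1.2,0,2, 0,0,-1.5,0,2, 0,0,-1.5,0,2]'|grep -E 'eef|ori|wrist'
```

```text
eef_pos: [0.4828, 0.3154, 0.0809]
orientation: [[-0.996, -0.086, -0.003], [-0.086, 0.996, -0.001], [0.003, -0.001, -1.0]]
wrist_force: [-0.9, 0.3, -4.1]
eef_pos: [0.4835, 0.3156, 0.0672]
orientation: [[-0.996, -0.086, -0.001], [-0.086, 0.996, -0.001], [0.001, -0.0, -1.0]]
wrist_force: [0.5, -0.6, -4.6]
```

```bash
python3 -m handwheel '[0,0,-0.2,0,2, 0,0,-0.4,0,2, 0,0,-0.4,0,2]'|grep -E 'eef|ori|wrist'
```

```text
eef_pos: [0.4837, 0.3158, 0.0635]
orientation: [[-0.996, -0.086, -0.0], [-0.086, 0.996, -0.0], [0.0, -0.0, -1.0]]
wrist_force: [-0.0, -0.1, -4.1]
```

```bash
python3 -m handwheel '[0,0,-0.1,0,2, 0,0,-0.15,0,2, 0,0,-0.15,0,2]'|grep -E 'eef|ori|wrist'
```

```text
eef_pos: [0.4839, 0.3159, 0.0623]
orientation: [[-0.996, -0.086, 0.0], [-0.086, 0.996, 0.0], [-0.0, 0.0, -1.0]]
wrist_force: [-0.2, 0.4, -4.4]
```

```bash
python3 -m handwheel '[0,0,-0.05,0,2, 0,0,-0.05,0,2]'|grep -E 'eef|ori|wrist'
```

```text
eef_pos: [0.4841, 0.3159, 0.0622]
orientation: [[-0.996, -0.086, 0.0], [-0.086, 0.996, 0.0], [-0.0, 0.0, -1.0]]
wrist_force: [-0.6, 0.4, -2.0]
```

```bash
python3 -m handwheel '[0,0,-0.03,0,2, 0,0,-0.03,0,3.2, 0,0,-0.03,0,4, 0,0,-0.03,0,6, 0,0,-0.03,0,8.5]' 20
python3 -m handwheel '[0,0,0,0,8.5, 0,0,0,0,8.5, 0,0,0,0,8.5, 0,0,0,0,8.5, 0,0,1,0,8.5]'
python3 -m handwheel '[0,0,2,0,8.5, 0,0,5,0,8.5, 0,0,9,0,8.5, 0,0,11,0,8.5, 0,0,11,0,8.5]'
python3 -m handwheel '[0,0,0,0,8.5, 0,0,0,0,8.5]'
python3 - <<'E'
from h import *
s=env.sense(); p,d=snap('wrist','w5'); W=wristworld(d,s)
m=(W[...,2]>.09)&(W[...,2]<.11)&(np.hypot(W[...,0]-.4837,W[...,1]-.315)<.08)
q=W[m]; print(m.sum(),np.median(q,0),np.percentile(q[:,2],[5,95]),cv2.minAreaRect((q[:,:2]*1000).astype(np.float32)))
E
```

```text
time_s: 23.3
eef_pos: [0.4842, 0.316, 0.0619]
orientation: [[-0.996, -0.086, 0.001], [-0.086, 0.996, 0.0], [-0.001, 0.0, -1.0]]
wrist_force: [-0.9, 0.4, 0.4]
grip_width: 0.0674
grip_force: 0.0
time_s: 23.8
eef_pos: [0.4827, 0.3152, 0.0702]
orientation: [[-0.996, -0.086, -0.003], [-0.086, 0.996, -0.002], [0.003, -0.001, -1.0]]
wrist_force: [0.2, -0.1, -0.1]
grip_width: 0.0846
grip_force: 0.0
time_s: 24.3
eef_pos: [0.4864, 0.3171, 0.1873]
orientation: [[-0.996, -0.086, 0.008], [-0.086, 0.996, 0.004], [-0.009, 0.003, -1.0]]
wrist_force: [-0.1, 0.1, 0.8]
grip_width: 0.0849
grip_force: 0.0
time_s: 24.5
eef_pos: [0.4829, 0.3154, 0.1797]
orientation: [[-0.996, -0.086, -0.003], [-0.086, 0.996, -0.001], [0.003, -0.001, -1.0]]
wrist_force: [0.1, 0.2, -0.9]
grip_width: 0.0848
grip_force: 0.0
4665 [0.47778099 0.31576439 0.09985007] [0.09719471 0.10101245] ((483.6286315917969, 316.2629089355469), (99.05754852294922, 30.63638687133789), 4.532378196716309)
```

View pics/w5.png

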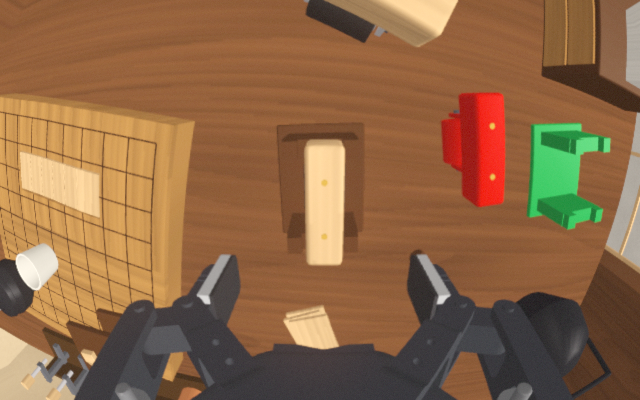

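The roller hangs level in its rest at (324,202), with its grip top at 0.0999 m as at the start, and everything else is in place. I'll hand it in.

```bash
python3 -c "
from rig import env
print(env.sign_off())"
```

```text
the job is handed in; nothing more can be done
None
```

I rolled the strip down in one pass from the stuck end to past the free end, and the force and depth readings show all five lengths home. The force was mostly 11–12 N: about 9–11 N over the stuck end and length 1, with a highest reading of 14 N. The roller is back in its rest and released, and the job was handed in at about 25 s.

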